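# Everything back on its own mat

### The job

The four things beside the gas regulator are all on the wrong mats: put the ribbed bottle on the centre of the round mat, the katori on the centre of the six-sided mat, the square tin on the centre of the square mat, and the spoon rest on the centre of the oblong mat, lying lengthways along it. The cross-shaped steel trivet is free for parking things on the way; the shelf has just been wiped, so never set any of the four down on the bare shelf. Keep all four upright, set the glass bottle down gently, and leave the little ceramic jar standing where it is.

Things in the scene. Friction and masses are not known exactly. Their poses are not given: they have to be found in the camera images.
- bottle: loose ribbed glass bottle, round, ribbed body 56 mm in diameter up to 94 mm above its foot, then a 24 mm neck and a hard grey stopper of 28 mm diameter; 130 mm tall in all, about 0.3 kg. Origin: centre of its underside. z is up; round, so its yaw does not matter. Can be gripped across the body.
- katori: loose small open steel bowl (katori), round, 64 mm across the rim, 36 mm tall, sides nearly upright (62 mm across at 8 mm height), wall 3 mm, about 0.1 kg. Origin: centre of its underside. z is up; its yaw does not matter.
- tin: loose square metal tin, 56 x 56 mm up to 58 mm height, then its fixed lid 58 x 58 mm up to 72 mm, with a small round knob (16 mm across) to 80 mm; about 0.16 kg. Origin: centre of its underside. z is up, x and y are square to its sides. Its yaw on the mat does not matter.
- spoon_rest: loose wooden spoon rest: an oblong block 110 mm (its x) by 54 mm (its y), 22 mm tall, with a shallow oblong hollow in its top; about 0.09 kg. Origin: centre of its underside. z is up; its two ends are alike. Can be gripped across its 54 mm width.
- mat_round: round cork mat, 110 mm in diameter; home of the bottle. Fixed to the shelf, 8 mm thick, its underside at z = 0. Origin: centre of its underside.
- mat_hex: six-sided (regular hexagon) dark wooden mat, 104 mm across flats, 120 mm across corners; home of the katori. Fixed to the shelf, 8 mm thick, its underside at z = 0. Origin: centre of its underside.
- mat_square: square terracotta tile mat, 105 x 105 mm; home of the tin. Fixed to the shelf, 8 mm thick, its underside at z = 0. Origin: centre of its underside.
- mat_oblong: oblong grey mat, 150 mm (its x) by 85 mm (its y); home of the spoon rest, whose x axis must lie along this x axis (either way round). Fixed to the shelf, 8 mm thick, its underside at z = 0. Origin: centre of its underside.
- trivet: free parking place: flat cross-shaped steel trivet, two bars 120 x 60 mm crossing at right angles. Nothing stands on it at the start, and it is empty at the end. Fixed to the shelf, 8 mm thick, its underside at z = 0. Origin: centre of its underside.
- jar: bystander: little blue-glazed lidded ceramic jar, loose on the bare shelf among the mats, 50 mm in diameter, 68 mm tall; must be left alone. Origin: centre of its underside.

How it is judged:
At the end, for the whole second after the job is handed in: Bottle on round, katori on six-sided, tin on square, spoon rest on oblong mat: each within 14 mm of its mat's centre, underside at z 5 to 11.5 mm, tilt under 0.08 rad, at rest (under 20 mm/s); the spoon rest's length within 0.26 rad (15 degrees) of the oblong mat's (horizontal distance between bottle and mat_round below 0.014 m and height (world z) of bottle between 0.005 and 0.0115 m and angle between each of bottle, katori, tin, spoon_rest's own z axis and vertical below 0.08 rad and linear speed of each of bottle, katori, tin, spoon_rest below 0.02 m/s and horizontal distance between katori and mat_hex below 0.014 m and height (world z) of katori between 0.005 and 0.0115 m and horizontal distance between tin and mat_square below 0.014 m and height (world z) of tin between 0.005 and 0.0115 m and horizontal distance between spoon_rest and mat_oblong below 0.014 m and height (world z) of spoon_rest between 0.005 and 0.0115 m and angle between the x axis of spoon_rest and the x axis of mat_oblong, either way round below 0.26 rad); the robot touches nothing.
It fails at once if one of the four things is set down on the bare shelf (underside below 3 mm) (height (world z) of any of bottle, katori, tin, spoon_rest below 0.003 m).
It fails at once if one of the four things is tipped by more than 0.5 rad (angle between any of bottle, katori, tin, spoon_rest's own z axis and vertical above 0.5 rad).
It fails at once if the glass bottle hits a mat or the trivet with more than 80 N (contact force between bottle and mat_round above 80 N or contact force between bottle and mat_hex above 80 N or contact force between bottle and mat_square above 80 N or contact force between bottle and mat_oblong above 80 N or contact force between bottle and trivet above 80 N).
It fails at once if the ceramic jar is moved by more than 20 mm or tipped (distance of jar from where it was at the start of the episode above 0.02 m or angle between jar's own z axis and vertical above 0.3 rad).
It also fails if it takes over 147 s, if anything falls off the work surface, if the arm or the gripper's body presses on something with over 40 N, if the wrist force passes 120 N, or if a joint passes its speed limit or range.

### The arm

A 6-joint arm with a two-finger parallel gripper is mounted at the origin on the work surface. World frame = base frame: x ahead of the robot, y to its left, z up, the work surface at z = 0. Lengths are in m, angles in rad, forces in N, time in s.
With the tool pointing down it reaches from about 0.25 to 0.775 m from the base axis. Payload 4 kg.
Tool frame: the origin (TCP) lies at the very end of the fingers, on their centre line; the grasp point (between the pads) lies robot.grasp_offset behind it (robot.grasp_offset is the distance from the TCP to the grasp point, in m); z points along the fingers, y is the line along which they close (so a half turn about z gives the same grasp; the last joint's range is limited). The gripper opens to 94 mm and grips with 3 to 60 N. Pads are 16 mm wide; open, the fingers measure 119 mm over their backs; the gripper's body (75 mm by 177 mm) begins 78 mm behind the grasp point.
Start: joints at [-1.339, 0.087, 1.371, -0, 1.684, -0.103], TCP at [0.181, -0.519, 0.173] pointing down, gripper open.
Joint ranges: [-3.1, 3.1], [-0.76, 2.03], [0.27, 2.55], [-1.08, 4.22], [0.17, 2.65], [-2.57, 2.57]. Speed limits (rad/s): [2.79, 2.79, 3.14, 3.14, 3.14, 3.14].

### API

Orientations are given as a rotation vector (axis times angle).
In Python, from workcell import robot gives the robot as it stands.
- The arm moves only by the tool carry_out, never from a script. Its argument "steps" is a list of rows, each an object with "dp": the shift along the tool's x, y, z in units of 30 mm (1.0 is 30 mm), a list of three; "spin": the turn about the tool's z in units of 10 degrees (1.0 is 10 degrees); "hand": the closure, from 0 (fully open) to 1 (shut). In form: [{"dp": [dx, dy, dz], "spin": spin, "hand": hand}, ...]. A call has 1 to 12 rows; each row shifts and turns the commanded pose from where the row before left it, along the tool's axes as they then stand; what a row does not reach is not made up. A row lasts 1/8 s, in which the tool goes at most 62.5 mm and 10.7 degrees, less where a joint would pass 70% of its speed; a pose out of reach is approached as far as the arm can. A call is refused whole if a number of a shift passes 1 or a number of a turn 1, either way. A call with a gripper value outside its range is refused whole. The fingers move at their own pace and stop on an object; the grip force is fixed at half the most. Time passes only in rows, so rows that do not move let the fingers close. It gives the time, the measured TCP pose, the force, the opening and the grip force at its end, in the units of the state.
- robot.get_state(): the state, without advancing time (a new reading comes with each control period).
- robot.get_image(name): name is "side" or "top" or "wrist"; returns a dict with "image" (480x640x3 uint8, red, green, blue), "camera_matrix" (3x3 intrinsics, pixels), "R" (3x3) and "t" (3): a world point X has camera coordinates R X + t; the wrist camera has in their place "mount" (4x4, takes a point from camera to tool coordinates, whose origin is the TCP and whose axes are the flange's). Camera axes: x right, y down, z forward; pixel columns grow to the right and rows downward; lengths in m; the calibration is good to about 2 mm. A picture is of the moment at which its call begins: read the wrist's pose just before it. There is no depth.
- robot.close_job(): hands the job in; it is judged then, once.
Trained networks look in the newest picture that a camera, given by its name, has taken for a name from the list of things; names that differ only in an ending like _2 or _b are one class to them, and where a whole thing is asked for, a point or a joint stands for the part that bears it (a point fixed in the world has none). Each returns a list of dicts, best first, with "conf" (0 to 1); they miss things now and then, are a little off and sometimes report something else, mostly with a low value. They report only what shows in the picture. A call takes as long as a camera call.
- robot.boxes_of(camera, target): "box" ([left, top, right, bottom] as shares, 0 to 1, of the picture: columns of its width, rows of its height, round what is visible of it).
- robot.mark_of(camera, target): "xy" ([column, row] as shares, 0 to 1, of the picture: columns of its width, rows of its height: a listed point, or the origin of a listed thing).
The state is a dict: "t": time; "joint_pos": joint angles; "dq": joint speeds; "joint_efforts": joint torques, N m; "tool_pos": TCP position; "orientation": TCP orientation; "force": force on the tool from outside, world axes, zero at the start; "torque": the same for the moment, N m; "finger_gap": finger opening in m; "gripper_force": force on a finger pad.
Only numpy, scipy, OpenCV 4.12 (cv2) and the standard library are available. Lean on these libraries where they do the work, as an engineer would, in place of code of your own. Each camera call takes 0.05 s, during which the arm holds its last target. There are 200 camera calls.

## Working session

There is one attempt and no reset: what is moved stays moved. The work goes in short steps, Python scripts to look and compute and a tool call to move; the robot and the scene stay as the last step left them, time stands still between calls to the robot, and variables do not carry over. Pictures are saved under pics/ and viewed, at most 14 in all, crops included, and the job is handed in when it is done.

Besides the shell and the picture viewer there is one more tool, called after "Emit:" by a JSON object that holds its "fn" and its "kwargs". carry_out: Moves the arm, as the interface text tells. Its arguments: {"type":"object","properties":{"steps":{"type":"array"}},"required":["steps"]}

```bash
mkdir -p pics; ls
cat > h.py <<'E'
from workcell import robot
import numpy as np, cv2
def ray(im,px,z):
    K,R,t=[np.array(im[k]) for k in("camera_matrix","R","t")]
    d=R.T@np.linalg.solve(K,[px[0],px[1],1]); c=-R.T@t
    return c+d*(z-c[2])/d[2]
def save(im,n): cv2.imwrite(n,cv2.cvtColor(im["image"],cv2.COLOR_RGB2BGR))
N=dict(bottle=.008,katori=.008,tin=.008,spoon_rest=.008,mat_round=.0,mat_hex=0,mat_square=0,mat_oblong=0,trivet=0,jar=0)
E
python3 - <<'E'
from h import *
print(robot.get_state(), robot.grasp_offset)
for c in("top","side"):
    im=robot.get_image(c); save(im,f"pics/{c}0.png")
    print(c,(-np.array(im["R"]).T@im["t"]).round(3))
    for n,z in N.items():
        m=robot.mark_of(c,n)[:2]; b=robot.boxes_of(c,n)[:1]
        print(n,[(round(k["conf"],2),(np.array(k["xy"])*[640,480]).round(0),ray(im,np.array(k["xy"])*[640,480],z)[:2].round(3)) for k in m],[(np.array(k["box"])*[640,480,640,480]).round(0) for k in b])
E
```

```text
pics
{'t': 0.0, 'joint_pos': array([-1.33911907e+00,  8.79246086e-02,  1.37221446e+00, -1.17978094e-05,
        1.68359939e+00, -1.03097106e-01]), 'dq': array([ 1.86547489e-03, -1.26147832e-03, -9.10019600e-04, -7.09681905e-06,
        7.66822858e-04, -7.33603347e-04]), 'joint_efforts': array([ 5.45487710e-04, -3.40183353e+01, -3.02425432e+01,  7.17661553e-02,
        3.29559669e-02, -1.55294838e-04]), 'tool_pos': array([ 0.18055847, -0.51887445,  0.17224105]), 'orientation': array([-3.09557365e+00, -5.23051453e-01,  2.34766541e-04]), 'force': array([-0.45550363, -0.0265889 ,  0.47818062]), 'torque': array([ 0.03076318, -0.00413275,  0.02457584]), 'gripper_force': 0.0, 'finger_gap': 0.09420865768873848} 0.0188
top [0.481 0.003 0.853]
bottle [(0.94, array([176., 307.]), array([0.448, 0.254]))] [array([143., 292., 193., 332.])]
katori [(0.57, array([400., 205.]), array([ 0.617, -0.137])), (0.18, array([321., 296.]), array([0.461, 0.004]))] [array([382., 183., 425., 223.])]
tin [(0.91, array([241., 209.]), array([0.616, 0.14 ]))] [array([211., 181., 261., 229.])]
spoon_rest [(0.56, arra
[... 1146 characters left out ...]
, 278.]), array([ 0.462, -0.   ])), (0.49, array([361., 264.]), array([ 0.597, -0.016]))] [array([250., 253., 318., 295.])]
mat_round [(0.7, array([285., 280.]), array([0.46 , 0.007]))] [array([255., 280., 301., 303.])]
mat_hex [(0.7, array([239., 212.]), array([0.449, 0.261]))] [array([211., 199., 268., 228.])]
mat_square [(0.96, array([409., 310.]), array([ 0.614, -0.145]))] [array([361., 287., 455., 340.])]
mat_oblong [(0.83, array([336., 223.]), array([0.621, 0.137]))] [array([294., 206., 372., 246.])]
trivet [(0.65, array([359., 379.]), array([ 0.479, -0.229]))] [array([312., 340., 411., 429.])]
jar [(0.67, array([360., 262.]), array([ 0.604, -0.002]))] [array([348., 234., 373., 270.])]
```

View pics/top0.png

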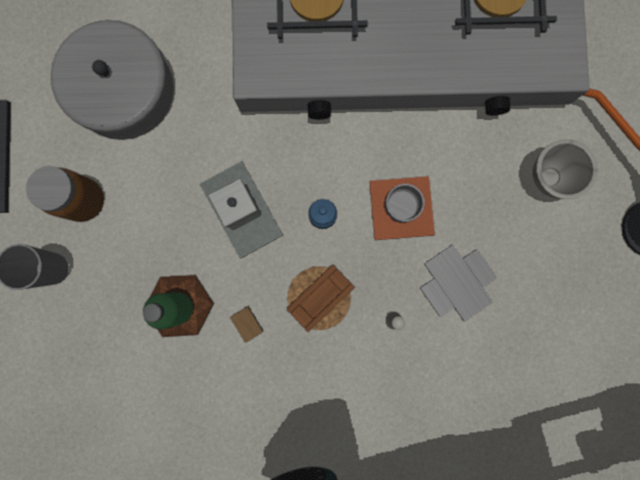

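View pics/side0.png

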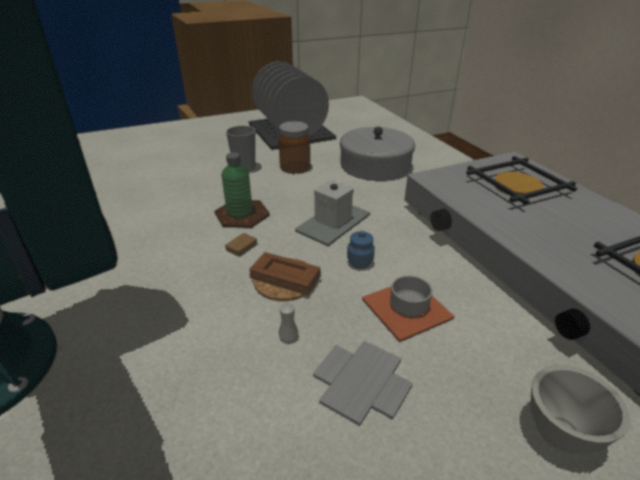

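The top view shows:

| Object | Top-view pixel | Sits on |
|---|---|---|
| Bottle | (165,308) | hex mat |
| Tin | (237,203) | oblong mat |
| Spoon rest | (322,298) | round mat |
| Katori | (404,203) | square mat |
| Trivet (empty) | (458,282) | – |
| Jar | (322,213) | bare shelf |

The side view agrees. I'll enlarge the top view to read the corners.

Run:
```python
import cv2,numpy as np
i=cv2.imread("pics/top0.png")
a=cv2.resize(i[155:265,195:345],None,fx=5.3,fy=5.3,interpolation=cv2.INTER_CUBIC)
b=i[150:350,140:500]
s=800/360
b=cv2.resize(b,None,fx=s,fy=s,interpolation=cv2.INTER_CUBIC)
b=cv2.convertScaleAbs(b,alpha=1.5)
for x in range(140,500,20): cv2.line(b,(int((x-140)*s),0),(int((x-140)*s),444),(255,255,0) if x%100==0 else (90,90,90),1)
for y in range(160,350,20): cv2.line(b,(0,int((y-150)*s)),(800,int((y-150)*s)),(255,255,0) if y%100==0 else (90,90,90),1)
cv2.imwrite("pics/crop0.png",b)
```

```text
(no output)
```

View pics/crop0.png

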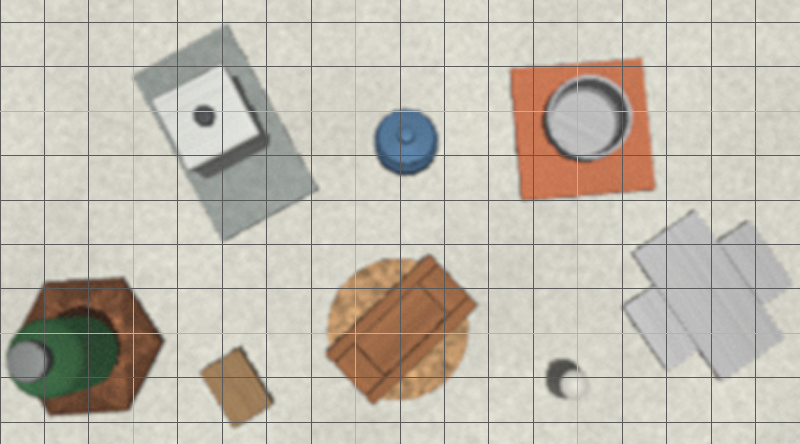

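The crop gives clear corners for all five mats and for the tin lid, the spoon rest and the rims. Next I'll turn these into world positions.

Run:
```python
from h import *
im=robot.get_image("top")
P=dict(oblong=(.008,[(228,25),(318,188),(224,240),(134,75)]),tin=(.08,[(222,66),(259,132),(190,170),(152,98)]),knob=(.088,[(204,116)]),
square=(.008,[(511,69),(642,58),(655,189),(521,200)]),katori=(.044,[(587,118),(630,118)]),trivet=(.008,[(693,210),(783,334),(719,380),(631,253)]),
round=(.008,[(398,329),(469,329)]),spoon=(.03,[(430,254),(477,305),(373,405),(326,352)]),hex=(.008,[(44,282),(125,278),(130,410),(49,415)]),
bottle=(.138,[(27,361)]),jar=(.068,[(406,137)]))
for n,(z,p) in P.items():
    w=np.array([ray(im,np.array(q)/(800/360)+[140,150],z)[:2] for q in p])
    e=np.diff(w,axis=0)
    print(n,(w.mean(0) if len(p)==4 else w[0]).round(4),[(round(np.hypot(*v),4),round(np.degrees(np.arctan2(v[1],v[0])),1)) for v in e])
```

```text
oblong [0.6152 0.1383] [(np.float64(0.1479), np.float64(-152.3)), (np.float64(0.0835), np.float64(117.8)), (np.float64(0.1488), np.float64(27.7))]
tin [0.615  0.1411] [(np.float64(0.0551), np.float64(-151.9)), (np.float64(0.0562), np.float64(117.8)), (np.float64(0.0591), np.float64(27.0))]
knob [0.614  0.1409] []
square [ 0.6108 -0.141 ] [(np.float64(0.1035), np.float64(-86.5)), (np.float64(0.1039), np.float64(-176.6)), (np.float64(0.105), np.float64(93.4))]
katori [ 0.6133 -0.1387] [(np.float64(0.0323), np.float64(-91.4))]
trivet [ 0.4794 -0.2326] [(np.float64(0.1176), np.float64(-146.2)), (np.float64(0.0613), np.float64(123.8)), (np.float64(0.1183), np.float64(32.8))]
round [0.4579 0.007 ] [(np.float64(0.0549), np.float64(-91.3))]
spoon [0.4586 0.0042] [(np.float64(0.0523), np.float64(-138.8)), (np.float64(0.1083), np.float64(132.3)), (np.float64(0.0531), np.float64(40.5))]
hex [0.4505 0.2477] [(np.float64(0.0629), np.float64(-88.5)), (np.float64(0.1017), np.float64(-178.1)), (np.float64(0.0624), np.float64(92.2))]
bottle [0.4464 0.2494] []
jar [ 0.5985 -0.0023] []
```

```bash
cat >> h.py <<'E'
from scipy.spatial.transform import Rotation as Ro
def go(x,y,z,yaw=None):
    s=robot.get_state(); R=Ro.from_rotvec(s["orientation"]).as_matrix()
    u=R.T@(np.array([x,y,z])-s["tool_pos"])/.03
    w=np.degrees(np.arctan2(R[1,0],R[0,0]))
    sp=None if yaw is None else -((yaw-w+90)%180-90)/10
    n=int(np.ceil(abs(u).max()))
    print("t",round(s["t"],2),"pos",s["tool_pos"].round(4),"yaw",round(w,1),"q",s["joint_pos"].round(2),"units",u.round(2),"rows",n,"per",(u/max(n,1)).round(3),"spin",sp,"gap",s["finger_gap"])
E
python3 -c "
from h import *
go(.6133,-.1387,.172)"
```

```text
t 2.15 pos [ 0.1807 -0.5195  0.1734] yaw 19.2 q [-1.34  0.09  1.37 -0.    1.68 -0.1 ] units [17.79 -7.25  0.05] rows 18 per [ 0.988 -0.403  0.003] spin None gap 0.09419481985927747
```

Emit:
{"fn": "carry_out", "kwargs": {"steps": [{"dp": [0.99, -0.4, 0], "spin": 0, "hand": 0}, {"dp": [0.99, -0.4, 0], "spin": 0, "hand": 0}, {"dp": [0.99, -0.4, 0], "spin": 0, "hand": 0}, {"dp": [0.99, -0.4, 0], "spin": 0, "hand": 0}, {"dp": [0.99, -0.4, 0], "spin": 0, "hand": 0}, {"dp": [0.99, -0.4, 0], "spin": 0, "hand": 0}, {"dp": [0.99, -0.4, 0], "spin": 0, "hand": 0}, {"dp": [0.99, -0.4, 0], "spin": 0, "hand": 0}, {"dp": [0.99, -0.4, 0], "spin": 0, "hand": 0}, {"dp": [0.99, -0.4, 0], "spin": 0, "hand": 0}, {"dp": [0.99, -0.4, 0], "spin": 0, "hand": 0}, {"dp": [0.99, -0.4, 0], "spin": 0, "hand": 0}]}}

```text
t: 3.65
tool_pos: [0.4708, -0.2656, 0.1734]
orientation: [3.097, 0.523, 0.0]
force: [-0.7, 0.2, 0.0]
finger_gap: 0.0942
gripper_force: 0.0
```

Emit:
{"fn": "carry_out", "kwargs": {"steps": [{"dp": [0.99, -0.4, 0], "spin": 0, "hand": 0}, {"dp": [0.99, -0.4, 0], "spin": 0, "hand": 0}, {"dp": [0.99, -0.4, 0], "spin": 0, "hand": 0}, {"dp": [0.99, -0.4, 0], "spin": 0, "hand": 0}, {"dp": [0.99, -0.4, 0], "spin": 0, "hand": 0}, {"dp": [0.99, -0.4, 0], "spin": 0, "hand": 0}, {"dp": [0, 0, 0.5], "spin": 0, "hand": 0}, {"dp": [0, 0, 0], "spin": 0, "hand": 0}]}}

```text
t: 4.65
tool_pos: [0.613, -0.1399, 0.1558]
orientation: [-3.096, -0.523, 0.007]
force: [-0.1, 0.8, -0.2]
finger_gap: 0.0937
gripper_force: 0.0
```

```bash
python3 -c "
from h import *
go(.6133,-.1387,.014)
im=robot.get_image('wrist'); save(im,'pics/w1.png'); print(im['mount'],robot.mark_of('wrist','katori')[:1])"
```

```text
t 4.65 pos [ 0.613  -0.1399  0.1558] yaw 19.2 q [-0.31  0.27  1.19 -0.    1.68  0.92] units [ 0.04 -0.02  4.73] rows 5 per [ 0.008 -0.005  0.945] spin None gap 0.09365406839518291
[[-2.01296409e-04 -9.70352308e-01 -2.41694763e-01  7.03502699e-02]
 [ 9.99999337e-01  7.87879861e-05 -1.14917003e-03 -1.16558889e-03]
 [ 1.13414244e-03 -2.41694834e-01  9.70351648e-01 -2.11004804e-01]
 [ 0.00000000e+00  0.00000000e+00  0.00000000e+00  1.00000000e+00]] [{'xy': [0.5008, 0.4623], 'conf': 0.95}]
```

Emit:
{"fn": "carry_out", "kwargs": {"steps": [{"dp": [0, 0, 0.95], "spin": 0, "hand": 0}, {"dp": [0, 0, 0.95], "spin": 0, "hand": 0}, {"dp": [0, 0, 0.95], "spin": 0, "hand": 0}, {"dp": [0, 0, 0.95], "spin": 0, "hand": 0}, {"dp": [0, 0, 0.95], "spin": 0, "hand": 0}, {"dp": [0, 0, 0], "spin": 0, "hand": 0}, {"dp": [0, 0, 0], "spin": 0, "hand": 1}, {"dp": [0, 0, 0], "spin": 0, "hand": 1}, {"dp": [0, 0, 0], "spin": 0, "hand": 1}, {"dp": [0, 0, 0], "spin": 0, "hand": 1}]}}

```text
t: 6.0
tool_pos: [0.615, -0.1399, 0.0166]
orientation: [3.097, 0.524, 0.002]
force: [0.6, 0.2, -1.0]
finger_gap: 0.0577
gripper_force: 0.0
```

```bash
python3 -c "
from h import *
print(robot.get_state()['gripper_force'])
go(.4794,-.2326,.08)"
```

```text
0.0
t 6.0 pos [ 0.615  -0.1399  0.0166] yaw 19.2 q [-0.31  0.34  1.39 -0.    1.41  0.92] units [-5.28  1.43 -2.12] rows 6 per [-0.881  0.239 -0.353] spin None gap 0.05770492746217354
```

```bash
python3 -c "
from h import *
go(.4794,-.2326,.08)
im=robot.get_image('side'); im['image']=cv2.resize(im['image'][230:360,330:500],None,fx=4,fy=4); save(im,'pics/s2.png');print(robot.get_state()['finger_gap'],robot.get_state()['gripper_force'])
"
```

```text
t 6.0 pos [ 0.615  -0.1399  0.0166] yaw 19.2 q [-0.31  0.34  1.39 -0.    1.41  0.92] units [-5.28  1.43 -2.12] rows 6 per [-0.881  0.239 -0.353] spin None gap 0.05770492746217354
0.05355246154188455 0.0
```

View pics/s2.png

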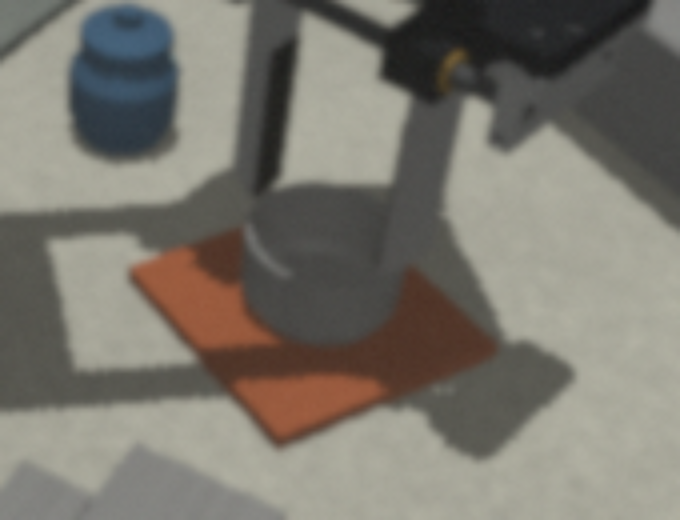

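```bash
python3 -c "
from h import *
im=robot.get_image('side'); s=robot.get_state(); R=Ro.from_rotvec(s['orientation']).as_matrix()
def pr(X):
    p=np.array(im['camera_matrix'])@(np.array(im['R'])@X+im['t']); p=p[:2]/p[2]; return ((p-[330,230])*4).round(0)
print(s['finger_gap'],s['gripper_force'])
for g in(-s['finger_gap']/2,0,s['finger_gap']/2):
  for h in(0,-.0188,-.05): print(g,h,pr(s['tool_pos']+R@[0,g,h]))
for m in robot.mark_of('side','katori')[:1]: print(ray(im,np.array(m['xy'])*[640,480],.008))
print(robot.boxes_of('side','katori')[:1])
"
```

```text
0.04929329554256279 0.0
-0.024646647771281394 0 [264. 253.]
-0.024646647771281394 -0.0188 [269. 218.]
-0.024646647771281394 -0.05 [278. 156.]
0 0 [313. 283.]
0 -0.0188 [319. 248.]
0 -0.05 [329. 186.]
0.024646647771281394 0 [364. 315.]
0.024646647771281394 -0.0188 [371. 279.]
0.024646647771281394 -0.05 [383. 217.]
[ 0.61533722 -0.14594624  0.008     ]
[{'box': [0.6158, 0.5785, 0.6675, 0.6552], 'conf': 0.98}]
```

The near finger's lower end can't be made out against the dark bowl, and the gap keeps shrinking with no grip force. I'll look through the wrist camera.

```bash
python3 -c "
from h import *
im=robot.get_image('wrist'); im2=robot.get_image('side')
a=cv2.resize(im['image'],(400,300)); b=cv2.resize(im2['image'][240:340,360:480],(400,333))[:300]
im['image']=cv2.convertScaleAbs(np.hstack([a,b]),alpha=1.8); save(im,'pics/w3.png')
s=robot.get_state();print(s['finger_gap'],s['gripper_force'],s['force'],s['tool_pos'])
"
```

```text
0.033107476974001654 0.0 [0.46238178 0.41889526 0.17583394] [ 0.61460887 -0.13981109  0.01579315]
```

View pics/w3.png

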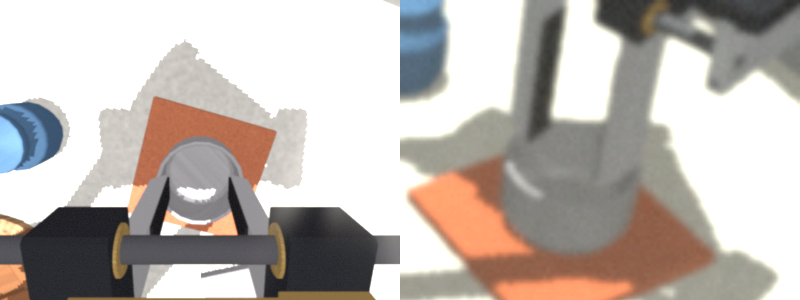

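The fingertips look level with the rim, above where the reported TCP would put them. I'll open, rise and compare the tips with the projected TCP in free air.

Emit:
{"fn": "carry_out", "kwargs": {"steps": [{"dp": [0, 0, 0], "spin": 0, "hand": 0}, {"dp": [0, 0, 0], "spin": 0, "hand": 0}, {"dp": [0, 0, 0], "spin": 0, "hand": 0}, {"dp": [0, 0, 0], "spin": 0, "hand": 0}, {"dp": [0, 0, 0], "spin": 0, "hand": 0}, {"dp": [0, 0, 0], "spin": 0, "hand": 0}, {"dp": [0, 0, -1], "spin": 0, "hand": 0}, {"dp": [0, 0, -1], "spin": 0, "hand": 0}, {"dp": [0, 0, 0], "spin": 0, "hand": 0}]}}

```text
t: 7.42
tool_pos: [0.6169, -0.1405, 0.0793]
orientation: [3.094, 0.523, 0.01]
force: [-0.9, -0.4, 0.6]
finger_gap: 0.0939
gripper_force: 0.0
```

```bash
python3 -c "
from h import *
s=robot.get_state(); R=Ro.from_rotvec(s['orientation']).as_matrix()
im=robot.get_image('side')
def pr(X):
    p=np.array(im['camera_matrix'])@(np.array(im['R'])@X+im['t']); return p[:2]/p[2]
print(s['finger_gap'],s['tool_pos'],s['joint_pos'])
i=cv2.resize(cv2.convertScaleAbs(im['image'][180:330,340:500],alpha=1.6),None,fx=3.7,fy=3.7)
for g in(-.047,0,.047):
  for h in(0,-.0188):
    p=((pr(s['tool_pos']+R@[0,g,h])-[340,180])*3.7).astype(int); cv2.drawMarker(i,tuple(map(int,p)),(255,0,0) if h else (255,255,0),0,12,1)
im['image']=i; save(im,'pics/s4.png')
m=robot.mark_of('side','katori')[0]; print(ray(im,np.array(m['xy'])*[640,480],.008))
"
```

```text
0.09392211857674077 [ 0.6168738  -0.14048371  0.0792684 ] [-3.13468485e-01  2.98219547e-01  1.31092424e+00 -4.89927480e-05
  1.52556055e+00  9.22470661e-01]
[ 0.61518128 -0.14563642  0.008     ]
```

View pics/s4.png

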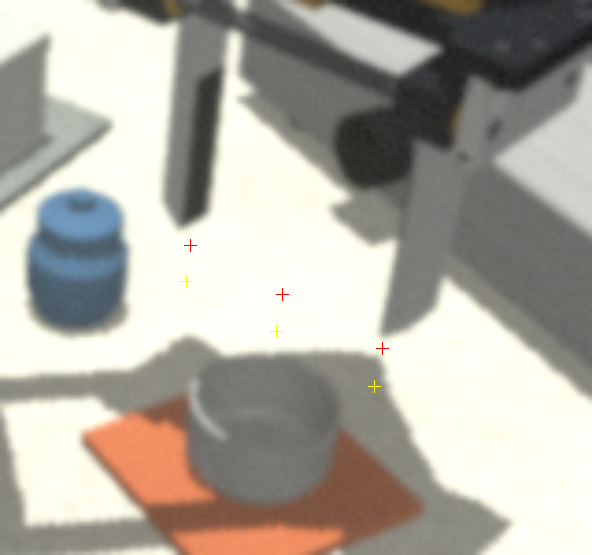

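The picture confirms it. The tips sit at (185,225) and (383,333), about 27 mm above the projected TCP at (186,281) and (374,386). I'll check whether the whole tool is shifted by fitting the wrist view of known things.

```bash
cat > wr.py <<'E'
from h import *
from scipy.optimize import least_squares
W=dict(katori=(.6133,-.1387,.008),mat_square=(.6108,-.141,0),jar=(.600,-.002,0),tin=(.615,.14,.008),mat_oblong=(.6152,.1383,0),mat_round=(.458,.007,0),trivet=(.479,-.2326,0),mat_hex=(.4505,.2477,0))
s=robot.get_state(); R=Ro.from_rotvec(s['orientation']).as_matrix(); im=robot.get_image('wrist'); M=np.array(im['mount']); K=np.array(im['camera_matrix'])
D=[]
for n,X in W.items():
    m=robot.mark_of('wrist',n)[:1]
    if m and m[0]['conf']>.5: D.append((n,np.array(X),np.array(m[0]['xy'])*[640,480]))
def pr(X,d,rot):
    c=M[:3,:3].T@((R@Ro.from_rotvec(rot).as_matrix()).T@(X-s['tool_pos']-d)-M[:3,3]); p=K@c; return p[:2]/p[2]
f=lambda v:np.concatenate([(pr(X,v[:3],v[3:])-q) for _,X,q in D]+[v[3:]*200])
v=least_squares(f,np.zeros(6),loss='soft_l1',f_scale=4).x
print(K[0,0],s['tool_pos'],[d[0] for d in D],'shift',v.round(4)); print(f(np.zeros(6))[:-3].round(0)); print(f(v)[:-3].round(0))
E
python3 wr.py
```

```text
430.5637273381699 [ 0.61441761 -0.13976652  0.07524737] ['katori', 'jar', 'trivet'] shift [-0.003  -0.0015 -0.0023 -0.0001 -0.0008 -0.0031]
[0. 4. 3. 6. 1. 2.]
[-0. -1.  0.  0.  0.  0.]
```

The wrist camera agrees with the reported pose, so the fingers themselves end about 28 mm short of the stated TCP. I'll allow for that, and check force and gap on the way down.

Emit:
{"fn": "carry_out", "kwargs": {"steps": [{"dp": [0, 0, 0.8], "spin": 0, "hand": 0}, {"dp": [0, 0, 0.8], "spin": 0, "hand": 0}, {"dp": [0, 0, 0.6], "spin": 0, "hand": 0}, {"dp": [0, 0, 0.4], "spin": 0, "hand": 0}, {"dp": [0, 0, 0.2], "spin": 0, "hand": 0}, {"dp": [0, 0, 0], "spin": 0, "hand": 0}]}}

```text
t: 8.72
tool_pos: [0.6147, -0.1399, -0.0081]
orientation: [3.098, 0.523, 0.0]
force: [0.7, -0.4, 0.5]
finger_gap: 0.0938
gripper_force: 0.0
```

Emit:
{"fn": "carry_out", "kwargs": {"steps": [{"dp": [0, 0, 0], "spin": 0, "hand": 1}, {"dp": [0, 0, 0], "spin": 0, "hand": 1}, {"dp": [0, 0, 0], "spin": 0, "hand": 1}, {"dp": [0, 0, 0], "spin": 0, "hand": 1}, {"dp": [0, 0, 0], "spin": 0, "hand": 1}]}}

```text
t: 9.35
tool_pos: [0.6149, -0.14, -0.0077]
orientation: [3.097, 0.523, 0.001]
force: [-1.0, -1.0, 1.0]
finger_gap: 0.0625
gripper_force: 30.0
```

```bash
python3 -c "
from h import *
go(.4794,-.2326,.06)
s=robot.get_state();print(s['force'],s['gripper_force'])"
```

```text
t 9.35 pos [ 0.6149 -0.14   -0.0077] yaw 19.2 q [-0.31  0.36  1.41 -0.    1.37  0.92] units [-5.28  1.43 -2.26] rows 6 per [-0.88   0.239 -0.376] spin None gap 0.06252574562687235
[-1.03547026 -0.99520238  1.0005135 ] 30.00008559320122
```

Emit:
{"fn": "carry_out", "kwargs": {"steps": [{"dp": [0, 0, -0.7], "spin": 0, "hand": 1}, {"dp": [0, 0, -0.8], "spin": 0, "hand": 1}, {"dp": [-0.88, 0.24, 0], "spin": 0, "hand": 1}, {"dp": [-0.88, 0.24, 0], "spin": 0, "hand": 1}, {"dp": [-0.88, 0.24, 0], "spin": 0, "hand": 1}, {"dp": [-0.88, 0.24, 0], "spin": 0, "hand": 1}, {"dp": [-0.88, 0.24, 0], "spin": 0, "hand": 1}, {"dp": [-0.88, 0.24, 0], "spin": 0, "hand": 1}, {"dp": [0, 0, 0], "spin": 0, "hand": 1}, {"dp": [0, 0, 0.8], "spin": 0, "hand": 1}, {"dp": [0, 0, 0.65], "spin": 0, "hand": 1}, {"dp": [0, 0, 0], "spin": 0, "hand": 1}]}}

```text
t: 10.85
tool_pos: [0.479, -0.2315, -0.008]
orientation: [-3.095, -0.524, 0.003]
force: [0.2, 0.1, -0.8]
finger_gap: 0.0624
gripper_force: 30.2
```

```bash
python3 -c "
from h import *
go(.4794,-.2326,-.009)
im=robot.get_image('side'); im['image']=cv2.resize(cv2.convertScaleAbs(im['image'][300:430,280:440],alpha=1.5),None,fx=3.5,fy=3.5); save(im,'pics/s5.png')"
```

```text
t 10.85 pos [ 0.479  -0.2315 -0.008 ] yaw 19.2 q [-0.56  0.16  1.66  0.    1.32  0.68] units [0.   0.04 0.03] rows 1 per [0.002 0.04  0.035] spin None gap 0.062440219198700124
```

View pics/s5.png

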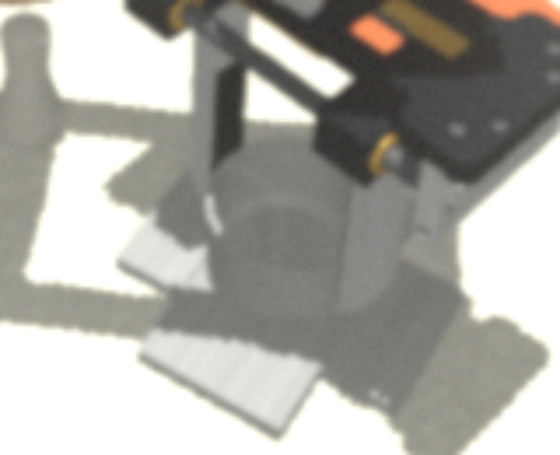

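The katori stands centred on the trivet, so I'll release it and head for the tin.

Emit:
{"fn": "carry_out", "kwargs": {"steps": [{"dp": [0, 0, 0], "spin": 0, "hand": 0}, {"dp": [0, 0, 0], "spin": 0, "hand": 0}, {"dp": [0, 0, 0], "spin": 0, "hand": 0}, {"dp": [0, 0, 0], "spin": 0, "hand": 0}, {"dp": [0, 0, -0.6], "spin": 0, "hand": 0}, {"dp": [0, 0, -1], "spin": -0.88, "hand": 0}, {"dp": [0, 0, -1], "spin": 0, "hand": 0}, {"dp": [0, 0, -1], "spin": 0, "hand": 0}, {"dp": [0, 0, 0], "spin": 0, "hand": 0}, {"dp": [0, 0, 0], "spin": 0, "hand": 0}]}}

```text
t: 12.15
tool_pos: [0.4789, -0.2325, 0.1009]
orientation: [-3.048, -0.759, 0.001]
force: [0.1, -0.0, -1.0]
finger_gap: 0.0941
gripper_force: 0.0
```

```bash
python3 -c "
from h import *
go(.6145,.141,.1,28)"
```

```text
t 12.15 pos [ 0.4789 -0.2325  0.1009] yaw 28.0 q [-0.56  0.07  1.53 -0.    1.54  0.52] units [ 9.83 -8.87  0.03] rows 10 per [ 0.983 -0.887  0.003] spin -0.0019983564789484375 gap 0.0940659864679442
```

Emit:
{"fn": "carry_out", "kwargs": {"steps": [{"dp": [0.98, -0.89, 0], "spin": 0, "hand": 0}, {"dp": [0.98, -0.89, 0], "spin": 0, "hand": 0}, {"dp": [0.98, -0.89, 0], "spin": 0, "hand": 0}, {"dp": [0.98, -0.89, 0], "spin": 0, "hand": 0}, {"dp": [0.98, -0.89, 0], "spin": 0, "hand": 0}, {"dp": [0.98, -0.89, 0], "spin": 0, "hand": 0}, {"dp": [0.98, -0.89, 0], "spin": 0, "hand": 0}, {"dp": [0.98, -0.89, 0], "spin": 0, "hand": 0}, {"dp": [0.98, -0.89, 0], "spin": 0, "hand": 0}, {"dp": [0.98, -0.89, 0], "spin": 0, "hand": 0}, {"dp": [0, 0, 0], "spin": 0, "hand": 0}, {"dp": [0, 0, 0], "spin": 0, "hand": 0}]}}

```text
t: 13.65
tool_pos: [0.6126, 0.1404, 0.0996]
orientation: [3.048, 0.759, -0.005]
force: [0.1, -0.5, -1.0]
finger_gap: 0.094
gripper_force: 0.0
```

```bash
python3 -c "
from h import *
go(.6145,.141,-.003,28)"; python3 wr.py
```

```text
t 13.65 pos [0.6126 0.1404 0.0996] yaw 28.0 q [ 0.14  0.29  1.28 -0.    1.57  1.22] units [0.08 0.02 3.42] rows 4 per [0.019 0.004 0.855] spin -0.0016408556850265655 gap 0.09400754947708179
430.5637273381699 [0.61255638 0.14044846 0.09955643] ['tin', 'trivet', 'mat_hex'] shift [ 0.198  -0.0522  0.2816 -0.0014  0.0075 -0.0545]
[  3.   4. 240.  80.   1.   4.]
[-102.   59.    8.   -2.    1.   -3.]
```

Emit:
{"fn": "carry_out", "kwargs": {"steps": [{"dp": [0.05, 0, 0.9], "spin": 0, "hand": 0}, {"dp": [0, 0, 0.9], "spin": 0, "hand": 0}, {"dp": [0, 0, 0.9], "spin": 0, "hand": 0}, {"dp": [0, 0, 0.7], "spin": 0, "hand": 0}, {"dp": [0, 0, 0], "spin": 0, "hand": 0}, {"dp": [0, 0, 0], "spin": 0, "hand": 1}, {"dp": [0, 0, 0], "spin": 0, "hand": 1}, {"dp": [0, 0, 0], "spin": 0, "hand": 1}, {"dp": [0, 0, 0], "spin": 0, "hand": 1}, {"dp": [0, 0, 0], "spin": 0, "hand": 1}, {"dp": [0, 0, 0], "spin": 0, "hand": 1}]}}

```text
t: 15.48
tool_pos: [0.6153, 0.1418, 0.0]
orientation: [3.048, 0.76, 0.002]
force: [-0.2, -0.3, 2.6]
finger_gap: 0.0578
gripper_force: 29.9
```

```bash
python3 -c "
from h import *
go(.6108,-.141,.06,28)"
```

```text
t 15.47 pos [0.6153 0.1418 0.    ] yaw 28.0 q [ 0.14  0.35  1.4  -0.    1.38  1.22] units [-4.55  8.26 -2.  ] rows 9 per [-0.506  0.917 -0.222] spin -0.0014493278634873264 gap 0.05784298652828123
```

Emit:
{"fn": "carry_out", "kwargs": {"steps": [{"dp": [0, 0, -0.4], "spin": 0, "hand": 1}, {"dp": [0, 0, -0.9], "spin": 0, "hand": 1}, {"dp": [0, 0, -1], "spin": 0, "hand": 1}, {"dp": [0, 0, -0.9], "spin": 0, "hand": 1}, {"dp": [0, 0, 0], "spin": 0, "hand": 1}]}}

```text
t: 16.1
tool_pos: [0.6168, 0.142, 0.0986]
orientation: [3.048, 0.759, 0.01]
force: [0.6, 1.1, -1.3]
finger_gap: 0.0581
gripper_force: 29.9
```

Emit:
{"fn": "carry_out", "kwargs": {"steps": [{"dp": [-0.3, 0.5, 0], "spin": 0, "hand": 1}, {"dp": [-0.5, 0.91, 0], "spin": 0, "hand": 1}, {"dp": [-0.5, 0.91, 0], "spin": 0, "hand": 1}, {"dp": [-0.5, 0.91, 0], "spin": 0, "hand": 1}, {"dp": [-0.5, 0.91, 0], "spin": 0, "hand": 1}, {"dp": [-0.5, 0.91, 0], "spin": 0, "hand": 1}, {"dp": [-0.5, 0.91, 0], "spin": 0, "hand": 1}, {"dp": [-0.5, 0.91, 0], "spin": 0, "hand": 1}, {"dp": [-0.5, 0.91, 0], "spin": 0, "hand": 1}, {"dp": [-0.25, 0.48, 0], "spin": 0, "hand": 1}, {"dp": [0, 0, 0], "spin": 0, "hand": 1}, {"dp": [0, 0, 0], "spin": 0, "hand": 1}]}}

```text
t: 17.6
tool_pos: [0.6104, -0.1402, 0.0949]
orientation: [-3.047, -0.76, 0.001]
force: [0.3, -0.5, -1.2]
finger_gap: 0.058
gripper_force: 29.9
```

```bash
python3 -c "
from h import *
go(.6108,-.141,0,28)"
```

```text
t 17.6 pos [ 0.6104 -0.1402  0.0949] yaw 28.0 q [-0.32  0.28  1.3   0.    1.56  0.77] units [0.   0.03 3.16] rows 4 per [0.001 0.008 0.79 ] spin 0.002078005219172496 gap 0.058038976534953775
```

Emit:
{"fn": "carry_out", "kwargs": {"steps": [{"dp": [0, 0, 0.9], "spin": 0, "hand": 1}, {"dp": [0, 0, 0.9], "spin": 0, "hand": 1}, {"dp": [0, 0, 0.85], "spin": 0, "hand": 1}, {"dp": [0, 0, 0.5], "spin": 0, "hand": 1}, {"dp": [0, 0, 0], "spin": 0, "hand": 1}, {"dp": [0, 0, 0], "spin": 0, "hand": 0}, {"dp": [0, 0, 0], "spin": 0, "hand": 0}, {"dp": [0, 0, 0], "spin": 0, "hand": 0}, {"dp": [0, 0, 0], "spin": 0, "hand": 0}, {"dp": [0, 0, -0.7], "spin": 0, "hand": 0}, {"dp": [0, 0, -1], "spin": 0, "hand": 0}, {"dp": [0, 0, -1], "spin": 0, "hand": 0}]}}

```text
t: 19.1
tool_pos: [0.6105, -0.1411, 0.0826]
orientation: [-3.048, -0.759, 0.001]
force: [-0.2, -0.4, 0.1]
finger_gap: 0.0938
gripper_force: 0.0
```

Emit:
{"fn": "carry_out", "kwargs": {"steps": [{"dp": [0, 0, -0.3], "spin": 0.95, "hand": 0}, {"dp": [0, 0, 0], "spin": 0.95, "hand": 0}, {"dp": [0, 0, 0], "spin": 0.95, "hand": 0}, {"dp": [0, 0, 0], "spin": 0.95, "hand": 0}, {"dp": [0, 0, 0], "spin": 0.95, "hand": 0}, {"dp": [0, 0, 0], "spin": 0.95, "hand": 0}, {"dp": [0, 0, 0], "spin": 0.95, "hand": 0}, {"dp": [0, 0, 0], "spin": 1, "hand": 0}, {"dp": [0, 0, 0], "spin": 0, "hand": 0}]}}

```text
t: 20.23
tool_pos: [0.6106, -0.1412, 0.0909]
orientation: [2.865, -1.288, 0.0]
force: [0.5, -0.5, 0.6]
finger_gap: 0.094
gripper_force: 0.0
```

```bash
python3 -c "
from h import *
go(.459,.004,.09,-48.5)"
```

```text
t 20.23 pos [ 0.6106 -0.1412  0.0909] yaw -48.4 q [-0.32  0.29  1.3  -0.    1.55  2.1 ] units [-6.98  0.57  0.03] rows 7 per [-0.996  0.081  0.004] spin 0.009204333202461612 gap 0.09398274713542465
```

Emit:
{"fn": "carry_out", "kwargs": {"steps": [{"dp": [-1, 0.08, 0], "spin": 0, "hand": 0}, {"dp": [-1, 0.08, 0], "spin": 0, "hand": 0}, {"dp": [-1, 0.08, 0], "spin": 0, "hand": 0}, {"dp": [-1, 0.08, 0], "spin": 0, "hand": 0}, {"dp": [-1, 0.08, 0], "spin": 0, "hand": 0}, {"dp": [-1, 0.08, 0], "spin": 0, "hand": 0}, {"dp": [-0.98, 0.08, 0], "spin": 0, "hand": 0}, {"dp": [0, 0, 0], "spin": 0, "hand": 0}, {"dp": [0, 0, 0], "spin": 0, "hand": 0}]}}

```text
t: 21.35
tool_pos: [0.46, 0.0042, 0.0912]
orientation: [2.865, -1.289, 0.002]
force: [0.4, -0.5, 0.0]
finger_gap: 0.0944
gripper_force: 0.0
```

```bash
python3 -c "
from h import *
go(.459,.004,-.015,-48.5)
im=robot.get_image('top')
t=robot.mark_of('top','tin')[0]; print('tin',ray(im,np.array(t['xy'])*[640,480],.008))
im=robot.get_image('wrist'); im['image']=cv2.convertScaleAbs(im['image'],alpha=1.4);save(im,'pics/w6.png')
s=robot.get_state(); R=Ro.from_rotvec(s['orientation']).as_matrix();M=np.array(im['mount']);K=np.array(im['camera_matrix'])
for n in('spoon_rest','mat_round'):
  m=robot.mark_of('wrist',n)[:1]
  if m:
    d=R@M[:3,:3]@np.linalg.solve(K,[m[0]['xy'][0]*640,m[0]['xy'][1]*480,1]); c=s['tool_pos']+R@M[:3,3]; print(n,m,(c+d*((.008 if n[0]=='s' else 0)-c[2])/d[2]).round(4))
"
```

```text
t 21.35 pos [0.46   0.0042 0.0912] yaw -48.4 q [-0.11 -0.08  1.71 -0.    1.52  2.3 ] units [-0.02  0.03  3.54] rows 4 per [-0.006  0.008  0.885] spin 0.005864497633152155 gap 0.09437449642784637
tin [ 0.60931775 -0.13689365  0.008     ]
spoon_rest [{'xy': [0.4939, 0.5023], 'conf': 0.74}] [0.4607 0.0067 0.008 ]
```

View pics/w6.png

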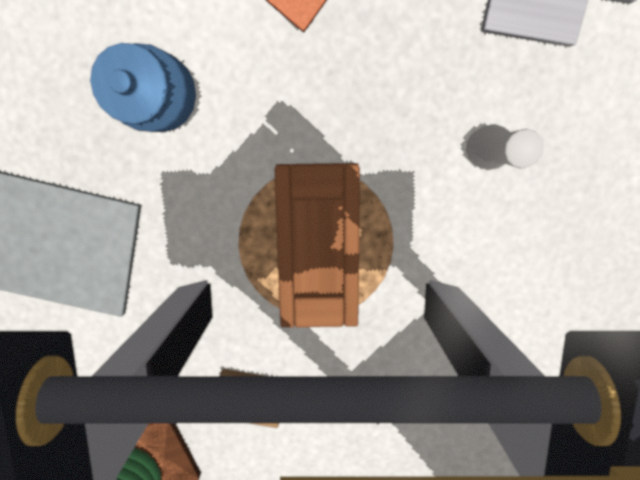

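The wrist view shows the spoon rest aligned between the fingers, with its centre near (318,245). The tin has been placed correctly. Descending.

Emit:
{"fn": "carry_out", "kwargs": {"steps": [{"dp": [0, 0, 0.9], "spin": 0, "hand": 0}, {"dp": [0, 0, 0.9], "spin": 0, "hand": 0}, {"dp": [0, 0, 0.8], "spin": 0, "hand": 0}, {"dp": [0, 0, 0.5], "spin": 0, "hand": 0}, {"dp": [0, 0, 0.2], "spin": 0, "hand": 0}, {"dp": [0, 0, 0.2], "spin": 0, "hand": 0}, {"dp": [0, 0, 0], "spin": 0, "hand": 0}, {"dp": [0, 0, 0], "spin": 0, "hand": 1}, {"dp": [0, 0, 0], "spin": 0, "hand": 1}, {"dp": [0, 0, 0], "spin": 0, "hand": 1}, {"dp": [0, 0, 0], "spin": 0, "hand": 1}, {"dp": [0, 0, 0], "spin": 0, "hand": 1}]}}

```text
t: 23.1
tool_pos: [0.4594, 0.0046, -0.0141]
orientation: [2.864, -1.291, 0.0]
force: [-0.1, -0.1, 1.2]
finger_gap: 0.0537
gripper_force: 30.0
```

Emit:
{"fn": "carry_out", "kwargs": {"steps": [{"dp": [0, 0, 0], "spin": 0, "hand": 1}, {"dp": [0, 0, -0.5], "spin": 0, "hand": 1}, {"dp": [0, 0, 0], "spin": 0, "hand": 1}]}}

```text
t: 23.48
tool_pos: [0.4609, 0.0045, 0.0026]
orientation: [-2.863, 1.29, -0.005]
force: [0.0, 0.0, -0.8]
finger_gap: 0.0536
gripper_force: 30.0
```

```bash
python3 -c "
from h import *
go(.6152,.1383,.06,27.7)
im=robot.get_image('side');im['image']=cv2.resize(cv2.convertScaleAbs(im['image'][200:330,210:370],alpha=1.5),None,fx=3.5,fy=3.5);save(im,'pics/s7.png')"
```

```text
t 23.48 pos [0.4609 0.0045 0.0026] yaw -48.5 q [-0.11 -0.01  1.82 -0.    1.33  2.3 ] units [ 0.07 -6.81 -1.9 ] rows 7 per [ 0.01  -0.973 -0.271] spin -7.621297734042687 gap 0.05356448630329647
```

View pics/s7.png

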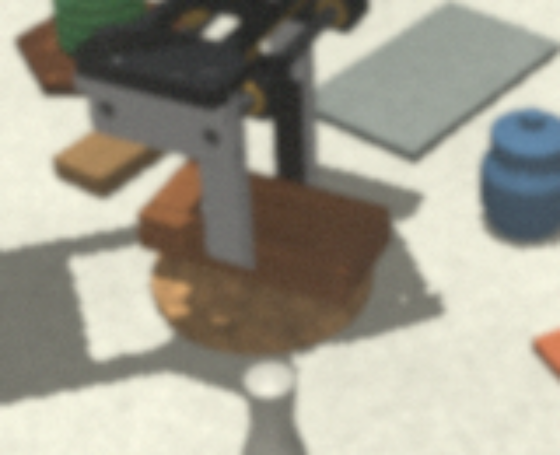

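Emit:
{"fn": "carry_out", "kwargs": {"steps": [{"dp": [0, 0, -1], "spin": 0, "hand": 1}, {"dp": [0, -0.7, 0], "spin": 0, "hand": 1}, {"dp": [0, -0.9, 0], "spin": 0, "hand": 1}, {"dp": [0, -0.9, 0], "spin": 0, "hand": 1}, {"dp": [0, -0.9, 0], "spin": 0, "hand": 1}, {"dp": [0, -0.9, 0], "spin": 0, "hand": 1}, {"dp": [0, -0.9, 0], "spin": 0, "hand": 1}, {"dp": [0, -0.9, 0], "spin": 0, "hand": 1}, {"dp": [0, -0.7, 0], "spin": 0, "hand": 1}, {"dp": [0, 0, 0], "spin": -0.6, "hand": 1}, {"dp": [0, 0, 0], "spin": -1, "hand": 1}, {"dp": [0, 0, 0], "spin": -1, "hand": 1}]}}

```text
t: 25.02
tool_pos: [0.6121, 0.141, 0.0286]
orientation: [3.083, -0.603, -0.003]
force: [-0.4, 0.3, -0.1]
finger_gap: 0.0537
gripper_force: 30.0
```

Emit:
{"fn": "carry_out", "kwargs": {"steps": [{"dp": [0, 0, 0], "spin": -1, "hand": 1}, {"dp": [0, 0, 0], "spin": -1, "hand": 1}, {"dp": [0, 0, 0], "spin": -1, "hand": 1}, {"dp": [0, 0, 0], "spin": -1, "hand": 1}, {"dp": [0, 0, 0], "spin": -1, "hand": 1}, {"dp": [0, 0, 0], "spin": 0, "hand": 1}, {"dp": [0, 0, 0], "spin": 0, "hand": 1}]}}

```text
t: 25.9
tool_pos: [0.6121, 0.1403, 0.0298]
orientation: [-3.052, -0.743, 0.002]
force: [-0.1, 0.3, -0.8]
finger_gap: 0.0535
gripper_force: 30.0
```

```bash
python3 -c "
from h import *
go(.6152,.1383,-.0135,27.7)"
```

```text
t 25.9 pos [0.6121 0.1403 0.0298] yaw 27.4 q [0.14 0.33 1.38 0.   1.44 1.23] units [0.06 0.11 1.44] rows 2 per [0.032 0.054 0.721] spin -0.033043279842267737 gap 0.053458022151886206
```

Emit:
{"fn": "carry_out", "kwargs": {"steps": [{"dp": [0.06, 0.1, 0.5], "spin": 0, "hand": 1}, {"dp": [0, 0, 0.6], "spin": 0, "hand": 1}, {"dp": [0, 0, 0.33], "spin": 0, "hand": 1}, {"dp": [0, 0, 0], "spin": 0, "hand": 1}, {"dp": [0, 0, 0], "spin": 0, "hand": 0}, {"dp": [0, 0, 0], "spin": 0, "hand": 0}, {"dp": [0, 0, 0], "spin": 0, "hand": 0}, {"dp": [0, 0, 0], "spin": 0, "hand": 0}, {"dp": [0, 0, 0], "spin": 0, "hand": 0}, {"dp": [0, 0, -0.8], "spin": 0, "hand": 0}, {"dp": [0, 0, -1], "spin": 0, "hand": 0}, {"dp": [0, 0, -1], "spin": 0, "hand": 0}]}}

```text
t: 27.4
tool_pos: [0.615, 0.1379, 0.0727]
orientation: [3.052, 0.746, -0.001]
force: [0.7, 0.9, 0.4]
finger_gap: 0.0936
gripper_force: 0.0
```

Emit:
{"fn": "carry_out", "kwargs": {"steps": [{"dp": [0, 0, -1], "spin": 0, "hand": 0}, {"dp": [0, 0, -1], "spin": 0, "hand": 0}, {"dp": [0, 0, -0.3], "spin": 0, "hand": 0}, {"dp": [0, 0, 0], "spin": 0, "hand": 0}, {"dp": [0, 0, 0], "spin": 0, "hand": 0}]}}

```text
t: 28.02
tool_pos: [0.6142, 0.1378, 0.1389]
orientation: [-3.051, -0.746, 0.005]
force: [-0.4, -0.4, -0.2]
finger_gap: 0.094
gripper_force: 0.0
```

```bash
python3 -c "
from h import *
go(.447,.2495,.14)
im=robot.get_image('side')
for n in('tin','spoon_rest','katori','bottle'):
  t=robot.mark_of('side',n)[0]; print(n,t['conf'],ray(im,np.array(t['xy'])*[640,480],.008))"
```

```text
t 28.02 pos [0.6142 0.1378 0.1389] yaw 27.5 q [ 0.13  0.28  1.22 -0.    1.65  1.22] units [-3.23 -5.88 -0.02] rows 6 per [-0.538 -0.979 -0.003] spin None gap 0.0940019885331319
tin 0.64 [ 0.60509613 -0.14212113  0.008     ]
spoon_rest 0.81 [0.60842395 0.12827064 0.008     ]
katori 0.64 [ 0.48313361 -0.23616031  0.008     ]
bottle 0.94 [0.44008411 0.25780673 0.008     ]
```

Emit:
{"fn": "carry_out", "kwargs": {"steps": [{"dp": [-0.54, -0.98, 0], "spin": 0, "hand": 0}, {"dp": [-0.54, -0.98, 0], "spin": 0, "hand": 0}, {"dp": [-0.54, -0.98, 0], "spin": 0, "hand": 0}, {"dp": [-0.54, -0.98, 0], "spin": 0, "hand": 0}, {"dp": [-0.54, -0.98, 0], "spin": 0, "hand": 0}, {"dp": [-0.53, -0.98, 0], "spin": 0, "hand": 0}, {"dp": [0, 0, 0], "spin": 0, "hand": 0}, {"dp": [0, 0, 0], "spin": 0, "hand": 0}]}}

```text
t: 29.28
tool_pos: [0.4483, 0.2494, 0.141]
orientation: [3.051, 0.746, 0.001]
force: [-0.0, 0.2, 0.3]
finger_gap: 0.094
gripper_force: 0.0
```

```bash
python3 -c "
from h import *
go(.447,.2495,.027)
s=robot.get_state(); R=Ro.from_rotvec(s['orientation']).as_matrix()
im=robot.get_image('wrist'); M=np.array(im['mount']);K=np.array(im['camera_matrix'])
c=M[:3,:3].T@(R.T@(np.array([.4464,.2494,.138])-s['tool_pos'])-M[:3,3]);p=K@c;print('stopper pred',p[:2]/p[2]); q=(p[:2]/p[2]).astype(int); cv2.drawMarker(im['image'],tuple(map(int,q)),(255,0,0),0,20,2)
save(im,'pics/w8.png')
m=robot.mark_of('wrist','mat_hex')[:1];print(m)
im=robot.get_image('top')
for n in('tin','spoon_rest','katori'):
  t=robot.mark_of('top',n)[0]; print(n,t['conf'],ray(im,np.array(t['xy'])*[640,480],.008))
"
```

```text
t 29.27 pos [0.4483 0.2494 0.141 ] yaw 27.5 q [ 0.4   0.01  1.51 -0.    1.62  1.49] units [-0.04 -0.03  3.8 ] rows 4 per [-0.01  -0.007  0.95 ] spin None gap 0.09395887790548149
stopper pred [318.72610281 280.42444821]
[]
tin 0.58 [ 0.60863067 -0.13742685  0.008     ]
spoon_rest 0.73 [0.6154246  0.13432816 0.008     ]
katori 0.57 [ 0.47953895 -0.22518646  0.008     ]
```

View pics/w8.png

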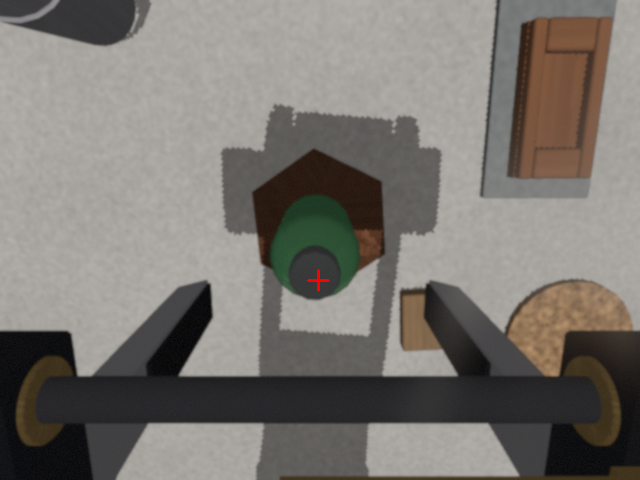

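The stopper is at (316,272), within about 3 mm of the prediction, and the spoon rest lies lengthways on the oblong mat. Descending on the bottle.

Emit:
{"fn": "carry_out", "kwargs": {"steps": [{"dp": [0.06, 0, 0.9], "spin": 0, "hand": 0}, {"dp": [0, 0, 0.9], "spin": 0, "hand": 0}, {"dp": [0, 0, 0.8], "spin": 0, "hand": 0}, {"dp": [0, 0, 0.5], "spin": 0, "hand": 0}, {"dp": [0, 0, 0.2], "spin": 0, "hand": 0}, {"dp": [0, 0, 0.2], "spin": 0, "hand": 0}, {"dp": [0, 0, 0.2], "spin": 0, "hand": 0}, {"dp": [0, 0, 0], "spin": 0, "hand": 0}]}}

```text
t: 30.58
tool_pos: [0.4493, 0.2505, 0.0298]
orientation: [3.052, 0.746, -0.0]
force: [0.3, -0.2, -0.2]
finger_gap: 0.0935
gripper_force: 0.0
```

Emit:
{"fn": "carry_out", "kwargs": {"steps": [{"dp": [0, 0, 0], "spin": 0, "hand": 1}, {"dp": [0, 0, 0], "spin": 0, "hand": 1}, {"dp": [0, 0, 0], "spin": 0, "hand": 1}, {"dp": [0, 0, 0], "spin": 0, "hand": 1}, {"dp": [0, 0, 0], "spin": 0, "hand": 1}, {"dp": [0, 0, 0], "spin": 0, "hand": 1}, {"dp": [0, 0, -0.5], "spin": 0, "hand": 1}, {"dp": [0, 0, -0.8], "spin": 0, "hand": 1}, {"dp": [0, 0, 0], "spin": 0, "hand": 1}]}}

```text
t: 31.7
tool_pos: [0.4513, 0.2511, 0.0715]
orientation: [-3.051, -0.746, -0.008]
force: [0.7, 0.2, -2.5]
finger_gap: 0.0556
gripper_force: 30.0
```

```bash
python3 -c "
from h import *
go(.458,.007,.066)
im=robot.get_image('side');im['image']=cv2.resize(cv2.convertScaleAbs(im['image'][110:240,170:330],alpha=1.5),None,fx=3.5,fy=3.5);save(im,'pics/s9.png')"
```

```text
t 31.7 pos [0.4513 0.2511 0.0715] yaw 27.5 q [ 0.4   0.05  1.61 -0.    1.47  1.49] units [-3.56  7.32  0.17] rows 8 per [-0.444  0.915  0.022] spin None gap 0.05555746955553284
```

View pics/s9.png

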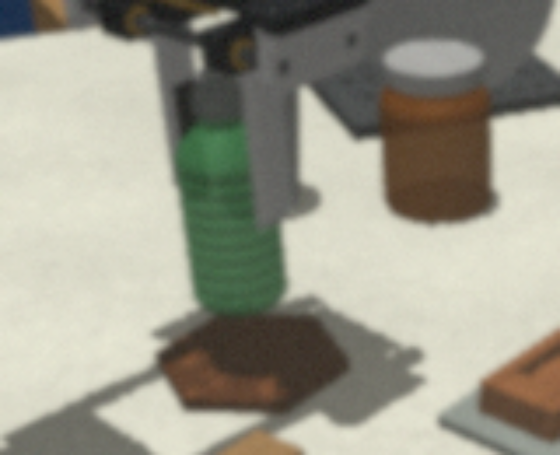

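Emit:
{"fn": "carry_out", "kwargs": {"steps": [{"dp": [-0.24, 0.5, 0], "spin": 0, "hand": 1}, {"dp": [-0.42, 0.88, 0], "spin": 0, "hand": 1}, {"dp": [-0.44, 0.9, 0], "spin": 0, "hand": 1}, {"dp": [-0.44, 0.9, 0], "spin": 0, "hand": 1}, {"dp": [-0.44, 0.9, 0], "spin": 0, "hand": 1}, {"dp": [-0.44, 0.9, 0], "spin": 0, "hand": 1}, {"dp": [-0.44, 0.9, 0], "spin": 0, "hand": 1}, {"dp": [-0.44, 0.9, 0], "spin": 0, "hand": 1}, {"dp": [-0.22, 0.5, 0], "spin": 0, "hand": 1}, {"dp": [0, 0, 0], "spin": 0, "hand": 1}, {"dp": [0, 0, 0], "spin": 0, "hand": 1}]}}

```text
t: 33.12
tool_pos: [0.4562, 0.0086, 0.0687]
orientation: [-3.051, -0.747, 0.001]
force: [0.1, 0.3, -2.0]
finger_gap: 0.0555
gripper_force: 30.0
```

```bash
python3 -c "
from h import *
go(.458,.007,.029)"
```

```text
t 33.12 pos [0.4562 0.0086 0.0687] yaw 27.5 q [-0.11 -0.08  1.75  0.    1.47  0.98] units [0.03 0.08 1.32] rows 2 per [0.014 0.038 0.661] spin None gap 0.05554313702671727
```

Emit:
{"fn": "carry_out", "kwargs": {"steps": [{"dp": [0, 0.06, 0.4], "spin": 0, "hand": 1}, {"dp": [0, 0, 0.4], "spin": 0, "hand": 1}, {"dp": [0, 0, 0.2], "spin": 0, "hand": 1}, {"dp": [0, 0, 0.1], "spin": 0, "hand": 1}, {"dp": [0, 0, 0.1], "spin": 0, "hand": 1}, {"dp": [0, 0, 0.05], "spin": 0, "hand": 1}, {"dp": [0, 0, 0.03], "spin": 0, "hand": 1}, {"dp": [0, 0, 0], "spin": 0, "hand": 1}, {"dp": [0, 0, 0], "spin": 0, "hand": 1}]}}

```text
t: 34.25
tool_pos: [0.4575, 0.0064, 0.0307]
orientation: [3.051, 0.746, 0.001]
force: [0.4, -0.3, -2.2]
finger_gap: 0.0561
gripper_force: 30.0
```

Emit:
{"fn": "carry_out", "kwargs": {"steps": [{"dp": [0, 0, 0.02], "spin": 0, "hand": 1}, {"dp": [0, 0, 0], "spin": 0, "hand": 0}, {"dp": [0, 0, 0], "spin": 0, "hand": 0}, {"dp": [0, 0, 0], "spin": 0, "hand": 0}, {"dp": [0, 0, 0], "spin": 0, "hand": 0}, {"dp": [0, 0, 0], "spin": 0, "hand": 0}, {"dp": [0, 0, -0.6], "spin": 0, "hand": 0}, {"dp": [0, 0, -0.9], "spin": 0, "hand": 0}, {"dp": [0, 0, -0.9], "spin": 0, "hand": 0}, {"dp": [0, 0, -0.9], "spin": 0, "hand": 0}, {"dp": [0, 0, -0.5], "spin": 0, "hand": 0}, {"dp": [0, 0, 0], "spin": 0, "hand": 0}]}}

```text
t: 35.75
tool_pos: [0.458, 0.0064, 0.1449]
orientation: [3.051, 0.746, 0.003]
force: [1.7, 0.1, 0.4]
finger_gap: 0.0942
gripper_force: 0.0
```

```bash
python3 -c "
from h import *
go(.4794,-.2326,.14)
im=robot.get_image('side')
for n in('bottle','katori'):
  t=robot.mark_of('side',n)[0]; print(n,t,ray(im,np.array(t['xy'])*[640,480],.008))"
```

```text
t 35.75 pos [0.458  0.0064 0.1449] yaw 27.5 q [-0.11 -0.11  1.63 -0.    1.63  0.98] units [-3.04  7.4   0.17] rows 8 per [-0.381  0.924  0.021] spin None gap 0.09415851702369488
bottle {'xy': [0.4391, 0.5817], 'conf': 0.76} [0.45136246 0.00155779 0.008     ]
katori {'xy': [0.5669, 0.7815], 'conf': 0.61} [ 0.48297797 -0.23147809  0.008     ]
```

Emit:
{"fn": "carry_out", "kwargs": {"steps": [{"dp": [-0.38, 0.92, 0], "spin": 0, "hand": 0}, {"dp": [-0.38, 0.92, 0], "spin": 0, "hand": 0}, {"dp": [-0.38, 0.92, 0], "spin": 0, "hand": 0}, {"dp": [-0.38, 0.92, 0], "spin": 0, "hand": 0}, {"dp": [-0.38, 0.92, 0], "spin": 0, "hand": 0}, {"dp": [-0.38, 0.92, 0], "spin": 0, "hand": 0}, {"dp": [-0.38, 0.92, 0], "spin": 0, "hand": 0}, {"dp": [-0.38, 0.94, 0], "spin": 0, "hand": 0}, {"dp": [0, 0, 0.9], "spin": 0, "hand": 0}, {"dp": [0, 0, 0.9], "spin": 0, "hand": 0}, {"dp": [0, 0, 0], "spin": 0, "hand": 0}, {"dp": [0, 0, 0], "spin": 0, "hand": 0}]}}

```text
t: 37.4
tool_pos: [0.4787, -0.232, 0.0903]
orientation: [3.051, 0.746, 0.0]
force: [-1.0, -1.1, 0.2]
finger_gap: 0.0942
gripper_force: 0.0
```

```bash
python3 -c "
from h import *
go(.479,-.232,-.009)
im=robot.get_image('top');b=im['image'][150:350,140:500]
im['image']=cv2.convertScaleAbs(cv2.resize(b,None,fx=800/360,fy=800/360,interpolation=cv2.INTER_CUBIC),alpha=1.5);save(im,'pics/t10.png')
"; python3 wr.py
```

```text
t 37.4 pos [ 0.4787 -0.232   0.0903] yaw 27.5 q [-0.56  0.08  1.55 -0.    1.52  0.53] units [0.01 0.   3.31] rows 4 per [0.002 0.001 0.827] spin None gap 0.09418902798865623
430.5637273381699 [ 0.47917968 -0.23230616  0.09100004] ['katori', 'tin'] shift [ 42.8717  22.04   206.4501  -0.      -0.       0.    ]
[ -32. -255. -493. -525.]
[-0.  1.  0. -1.]
```

View pics/t10.png

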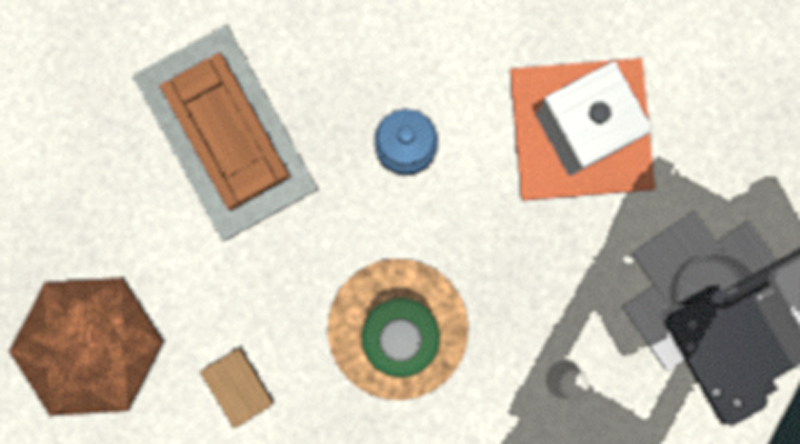

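Spoon rest, tin and bottle are centred on their mats: knob at (600,112), stopper at (400,339), jar unmoved at (406,137). Next is the katori.

Emit:
{"fn": "carry_out", "kwargs": {"steps": [{"dp": [0, 0, 0.9], "spin": 0, "hand": 0}, {"dp": [0, 0, 0.9], "spin": 0, "hand": 0}, {"dp": [0, 0, 0.8], "spin": 0, "hand": 0}, {"dp": [0, 0, 0.5], "spin": 0, "hand": 0}, {"dp": [0, 0, 0.2], "spin": 0, "hand": 0}, {"dp": [0, 0, 0], "spin": 0, "hand": 0}, {"dp": [0, 0, 0], "spin": 0, "hand": 1}, {"dp": [0, 0, 0], "spin": 0, "hand": 1}, {"dp": [0, 0, 0], "spin": 0, "hand": 1}, {"dp": [0, 0, 0], "spin": 0, "hand": 1}, {"dp": [0, 0, 0], "spin": 0, "hand": 1}, {"dp": [0, 0, 0], "spin": 0, "hand": 1}]}}

```text
t: 39.4
tool_pos: [0.4789, -0.2322, -0.0086]
orientation: [3.051, 0.746, 0.001]
force: [-0.6, 0.1, 1.4]
finger_gap: 0.0618
gripper_force: 29.9
```

```bash
python3 -c "
from h import *
go(.4505,.2477,.1)"
```

```text
t 39.4 pos [ 0.4789 -0.2322 -0.0086] yaw 27.5 q [-0.56  0.16  1.67 -0.    1.32  0.53] units [  6.55 -14.63  -3.63] rows 15 per [ 0.436 -0.975 -0.242] spin None gap 0.06177481290977113
```

Emit:
{"fn": "carry_out", "kwargs": {"steps": [{"dp": [0, 0, -0.5], "spin": 0, "hand": 1}, {"dp": [0, 0, -0.9], "spin": 0, "hand": 1}, {"dp": [0, 0, -1], "spin": 0, "hand": 1}, {"dp": [0, 0, -1], "spin": 0, "hand": 1}, {"dp": [0, 0, -1], "spin": 0, "hand": 1}, {"dp": [0, 0, -0.9], "spin": 0, "hand": 1}, {"dp": [0, 0, 0], "spin": 0, "hand": 1}]}}

```text
t: 40.28
tool_pos: [0.48, -0.2329, 0.1532]
orientation: [3.047, 0.745, 0.007]
force: [-0.5, 0.2, -1.0]
finger_gap: 0.0617
gripper_force: 29.9
```

Emit:
{"fn": "carry_out", "kwargs": {"steps": [{"dp": [0.22, -0.5, 0], "spin": 0, "hand": 1}, {"dp": [0.4, -0.9, 0], "spin": 0, "hand": 1}, {"dp": [0.41, -0.92, 0], "spin": 0, "hand": 1}, {"dp": [0.41, -0.92, 0], "spin": 0, "hand": 1}, {"dp": [0.41, -0.92, 0], "spin": 0, "hand": 1}, {"dp": [0.41, -0.92, 0], "spin": 0, "hand": 1}, {"dp": [0.41, -0.92, 0], "spin": 0, "hand": 1}, {"dp": [0.41, -0.92, 0], "spin": 0, "hand": 1}, {"dp": [0.41, -0.92, 0], "spin": 0, "hand": 1}, {"dp": [0.41, -0.92, 0], "spin": 0, "hand": 1}, {"dp": [0.41, -0.92, 0], "spin": 0, "hand": 1}, {"dp": [0.41, -0.92, 0], "spin": 0, "hand": 1}]}}

```text
t: 41.78
tool_pos: [0.4553, 0.117, 0.1478]
orientation: [-3.051, -0.747, 0.006]
force: [0.9, 0.1, -1.6]
finger_gap: 0.062
gripper_force: 29.9
```

Emit:
{"fn": "carry_out", "kwargs": {"steps": [{"dp": [0.41, -0.92, 0], "spin": 0, "hand": 1}, {"dp": [0.41, -0.92, 0], "spin": 0, "hand": 1}, {"dp": [0.41, -0.92, 0], "spin": 0, "hand": 1}, {"dp": [0.41, -0.92, 0], "spin": 0, "hand": 1}, {"dp": [0.2, -0.4, 0], "spin": 0, "hand": 1}, {"dp": [0, 0, 0], "spin": 0, "hand": 1}, {"dp": [0, 0, 0], "spin": 0, "hand": 1}]}}

```text
t: 42.65
tool_pos: [0.4497, 0.2486, 0.1495]
orientation: [3.051, 0.745, -0.002]
force: [0.3, -0.4, -0.6]
finger_gap: 0.0618
gripper_force: 29.9
```

```bash
python3 -c "
from h import *
go(.4505,.2477,-.008)"
```

```text
t 42.65 pos [0.4497 0.2486 0.1495] yaw 27.4 q [ 0.4   0.01  1.49 -0.    1.63  1.49] units [0.02 0.04 5.25] rows 6 per [0.003 0.006 0.875] spin None gap 0.06182114427415209
```

Emit:
{"fn": "carry_out", "kwargs": {"steps": [{"dp": [0, 0, 0.9], "spin": 0, "hand": 1}, {"dp": [0, 0, 1], "spin": 0, "hand": 1}, {"dp": [0, 0, 1], "spin": 0, "hand": 1}, {"dp": [0, 0, 1], "spin": 0, "hand": 1}, {"dp": [0, 0, 0.8], "spin": 0, "hand": 1}, {"dp": [0, 0, 0.4], "spin": 0, "hand": 1}, {"dp": [0, 0, 0.15], "spin": 0, "hand": 1}, {"dp": [0, 0, 0], "spin": 0, "hand": 1}]}}

```text
t: 43.65
tool_pos: [0.4505, 0.2494, -0.007]
orientation: [-3.052, -0.746, -0.002]
force: [-0.0, -0.1, -0.9]
finger_gap: 0.0618
gripper_force: 29.9
```

Emit:
{"fn": "carry_out", "kwargs": {"steps": [{"dp": [0, 0, 0], "spin": 0, "hand": 0}, {"dp": [0, 0, 0], "spin": 0, "hand": 0}, {"dp": [0, 0, 0], "spin": 0, "hand": 0}, {"dp": [0, 0, 0], "spin": 0, "hand": 0}, {"dp": [0, 0, 0], "spin": 0, "hand": 0}, {"dp": [0, 0, -0.6], "spin": 0, "hand": 0}, {"dp": [0, 0, -1], "spin": 0, "hand": 0}, {"dp": [0, 0, -1], "spin": 0, "hand": 0}, {"dp": [0, 0, -1], "spin": 0, "hand": 0}, {"dp": [0, 0, -1], "spin": 0, "hand": 0}, {"dp": [-1, 0, 0], "spin": 0, "hand": 0}, {"dp": [-1, 0, 0], "spin": 0, "hand": 0}]}}

```text
t: 45.15
tool_pos: [0.3969, 0.2218, 0.1325]
orientation: [-3.051, -0.746, -0.005]
force: [-0.2, -0.3, -0.6]
finger_gap: 0.0939
gripper_force: 0.0
```

Emit:
{"fn": "carry_out", "kwargs": {"steps": [{"dp": [-0.5, 0, 0], "spin": 0, "hand": 0}, {"dp": [0, 0, 0], "spin": 0, "hand": 0}, {"dp": [0, 0, 0], "spin": 0, "hand": 0}]}}

```text
t: 45.52
tool_pos: [0.3841, 0.2152, 0.1308]
orientation: [-3.052, -0.746, -0.002]
force: [0.3, -0.2, -0.8]
finger_gap: 0.094
gripper_force: 0.0
```

```bash
python3 -c "
from h import *
im=robot.get_image('top')
for n in('bottle','tin','spoon_rest','katori','jar'):
  t=robot.mark_of('top',n)[:1]; print(n,[(k['conf'],ray(im,np.array(k['xy'])*[640,480],.008)) for k in t])
b=im['image'][150:350,140:500]
im['image']=cv2.convertScaleAbs(cv2.resize(b,None,fx=800/360,fy=800/360,interpolation=cv2.INTER_CUBIC),alpha=1.5);save(im,'pics/t11.png')
"
```

```text
bottle [(0.81, array([0.45488339, 0.00462189, 0.008     ]))]
tin [(0.56, array([ 0.61282142, -0.14560116,  0.008     ]))]
spoon_rest [(0.91, array([0.61014895, 0.13584316, 0.008     ]))]
katori [(0.58, array([0.45624169, 0.25186645, 0.008     ]))]
jar [(0.64, array([ 0.60862615, -0.00279016,  0.008     ]))]
```

View pics/t11.png

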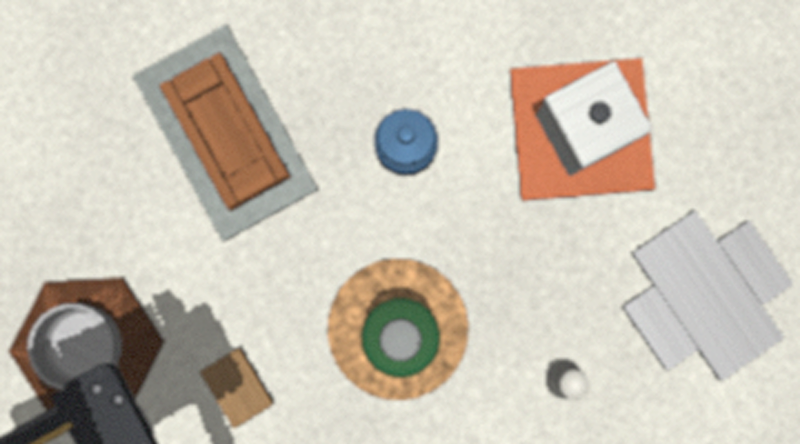

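All four are centred on their mats: the katori's rim at (75,347) matches the hex centre (87,346) after parallax, the trivet is empty and the jar has not moved. Handing in.

```bash
python3 -c "
from h import *
print(robot.close_job())"
```

```text
the job is handed in; nothing more can be done
None
```

Job handed in at about 46 s: bottle, katori, tin and spoon rest each looked centred on their own mats in the last top view, with the trivet empty and the jar unmoved; no verdict was returned.

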